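# Push a radio battery pack into the free charger and start it

## Robot

A 6-joint arm with a two-finger parallel gripper is mounted at the origin on a cart in front of the work surface, level with it; the furniture and walls round the work are solid. World frame = base frame: x ahead of the robot, y to its left, z up, the work surface at z = 0. Lengths are in m, angles in rad, forces in N, time in s.
With the tool pointing down it reaches from about 0.375 to 0.975 m from the base axis. Payload 3.8 kg.
Tool frame: the origin (TCP) lies midway between the tips of the shut fingers; the grasp point (between the pads) lies 19 mm behind it; z points along the fingers, y is the line along which they close (so a half turn about z gives the same grasp; the last joint's range is limited). The gripper opens to 85 mm and grips with 20 to 120 N. Pads are 22 mm wide; open, the fingers measure 114 mm over their backs; the gripper's body (76 mm by 85 mm) begins 54 mm behind the grasp point. The pads swing forward as they close: fully open they stand 13 mm farther back than shut.
Start: joints at [1.169, 0.264, 1.604, -0, 1.274, -0.037], TCP at [0.241, 0.631, 0.231] pointing down, gripper open.
Joint ranges: [-2.63, 2.63], [-0.94, 2.18], [0.31, 2.57], [-1.31, 4.45], [0, 2.66], [-2.55, 2.55]. Speed limits (rad/s): [2.57, 2.57, 3.14, 3.14, 3.14, 3.14].

## Interface

Orientations are given as a rotation vector (axis times angle).
In Python, from workcell import bot gives the robot as it stands.
- The arm moves only by the tool step_arm, never from a script. Its argument "motion" is a list of rows, each a list of 5 numbers: the finger opening in cm, from 0 to 8.54, then the shift along the tool's x, y, z in cm, then the turn about the tool's z in degrees. In form: [[claw, dx, dy, dz, twist], ...]. A call has 1 to 20 rows; each row is the pose to reach, as a shift and turn from the pose commanded when the call began, along the tool's axes at that moment; what a row does not reach only later rows make up. A row lasts 1/10 s, in which the tool goes at most 50 mm and 8.59 degrees, less where a joint would pass 70% of its speed; a pose out of reach is approached as far as the arm can. A call with a gripper value outside its range is refused whole. The fingers move at their own pace and stop on an object; "force" is the grip in N (left out, the last holds). Time passes only in rows, so rows that repeat a pose let the fingers close. It gives the time, the measured TCP pose, the force, the opening and the grip force at its end, in the units of the state.
- bot.read_state(): the state, without advancing time (a new reading comes with each control period).
- bot.read_camera(name): name is "scene" or "top" or "wrist"; returns (picture, depth): 384x512x3 uint8, red, green, blue; 384x512 float32, m along the optical axis (not along the pixel's ray), 0 where there is no reading.
- bot.calibration(name): a dict with "mtx" (3x3 intrinsics, pixels), "origin" and "orientation" of the camera in the world; the wrist camera has in their place "T_tool_cam" (4x4, takes a point from camera to tool coordinates, whose origin is the TCP and whose axes are the flange's). Camera axes: x right, y up, looking along -z (the intrinsics and any distortion apply to the point x, -y, -z); pixel columns grow to the right and rows downward; lengths in m; the calibration is good to about 2 mm. The wrist camera is an equidistant fisheye: a pixel r from the principal point sees the ray r / f radians off the axis. A picture is of the moment at which its call begins: read the wrist's pose just before it. calibration takes no time and is no camera call.
- bot.finish_job(): hands the job in; it is judged then, once.
The state is a dict: "time": time; "q": joint angles; "joint_vel": joint speeds; "joint_torque": joint torques, N m; "tool_pos": TCP position; "tcp_rot": TCP orientation; "wrist_force": force on the tool from outside, world axes, zero at the start; "torque": the same for the moment, N m; "width": opening from 0.0 (shut) to 1.0 (fully open); "grip_force": force on a finger pad.
Only numpy, scipy, OpenCV 4.12 (cv2) and the standard library are available. Lean on these libraries where they do the work, as an engineer would, in place of code of your own. Each camera call takes 0.05 s, during which the arm holds its last target. There are 200 camera calls.

## Task

Put the loose radio battery pack on charge by pushing it only: without picking it up, slide it along the bench with the fingertips, terminal end first, into the empty charger and push it fully home so that the charger's spring catch snaps shut behind it and holds it. Then press that charger's round start key down and let it up again. Leave the charger that already has a pack, its key, and the other things on the bench alone.

Things in the scene. Friction and masses are not known exactly. Their poses are not given: they have to be found in the camera images.
- battery_pack: the loose radio battery pack: a flat black block, 88 mm long (x), 54 mm wide (y), 19 mm high (solid sides 18 mm), about 0.18 kg, flat on the bench. Origin: centre of its underside. Its +x end is the terminal end (small gold pads); it starts turned towards the chargers within about 35 degrees. An identical pack sits in the other charger.
- pack_terminals (a point): centre of the upper edge of the loose pack's terminal end (pack frame x +44, y 0, z 18 mm)
- charger: the empty charger, fixed, grey with black guides. Frame: +x is the way the pack slides in (within 0.18 rad of world +x), +y to the left, z up. Origin, on the bench top: where the pack's origin is when it is hard against the stop, pack +x along charger +x. The pack slides on the bench itself (the dark floor sheet is no step). It stands beside the other charger, 0.15 to 0.2 m away, left or right.
- stop (a point): centre of the empty charger's stop face: charger frame x +44, y 0, z 9 mm. Two rails run from x -10 to it, 26 mm high, inner faces at y +28 and -28 mm; a lip 22.5 to 27 mm up covers 4 mm over each side, so the pack enters only by sliding. Home, the pack's rear face is at x -44; its rear 34 mm stick out of the rails. Housing behind the stop: x 44 to 94, y -42 to 80, 40 mm high.
- mouth (a point): middle of the charger's flared mouth, on the bench: charger frame x -114, y 0. Guides are slick plastic (friction about 0.2). Flares 22 mm high: on the -y side from (x -74, y -51) to (-9, -27.6); on the +y side from (-114, 46) to (-83, 30.5), followed by the catch and a lead-in from (-43, 37.5) to (-9, 27.6). The side pod with the key stands on the +y side: x -90 to 50, y 38.5 to 80, 28 mm high.
- catch (a joint): spring catch of the empty charger (rad; 0 shut, 0.32 swung fully out to +y). The pack pushes it out about 0.17 rad (2 N at the nose) and it snaps back by itself behind the pack's rear corner once the pack's origin is past x -3.5 mm. Let go, the pack then rests 2 to 4 mm short of the stop, against the nose.
- catch_nose (a point): nose of that catch, charger frame (x -47.5, y 22.5, z 9.5) mm when shut. The catch is a steel pawl 3 to 16 mm above the bench (thumb tab to 24 mm), pivoted at (x -84.5, y 35.5); its slanted inner face runs from (-84.5, 31.5) to the nose, into the pack's path. A pusher behind the pack must stay on the -y side of the nose, where the way is open.
- contacts (a joint): sprung contact pins in the stop face (m; 0 = fully out, 6 mm proud; 0.006 = pressed flush). They push the pack back with 1.5 N at first and 4.5 N when flush, so a pack that is not caught comes out again a few mm.
- start_key (a joint): start key of the empty charger (m; 0 = up, 0.004 = fully down). It springs up by itself; fully down takes about 4.2 N.
- start_key_top (a point): centre of the top face of the empty charger's start key: round, 14 mm across, black with a grey cap, on the side pod at charger (x -58, y +59) mm, 36 mm above the bench when up, 6 mm above its 20 mm bezel
- other_charger: the other charger, same shape and frame as the empty one, with a pack already in it. Leave alone.
- other_key (a joint): start key of the other charger (m, 0 = up, 0.004 = down). Leave alone.
- handheld_radio: bystander: black hand-held radio lying on its back, 221x58x32 mm with its aerial. Origin: centre of its underside.
- battery_9v: bystander: 9 V block battery, 48x26x18 mm. Origin: centre of its underside.
- screwdriver_blue: bystander: blue-handled screwdriver, 150 mm long (y), 19 mm thick. Origin: centre of its underside.
- hex_keys: bystander: red folding hex-key set, 92 mm long (y), 24x19 mm. Origin: centre of its underside.
- torch: bystander: black pocket torch, 108 mm long (y), 27 mm thick. Origin: centre of its underside.

How it is judged:
On the way, in this order (a step that is already met when the one before it is completed fails the run):
1. the pack is fully home in the empty charger with the catch snapped shut behind it (x of pack_terminals in the frame of charger above 0.03 m and x of battery_pack in the frame of charger between -0.006 and 0.003 m and y of battery_pack in the frame of charger between -0.004 and 0.004 m and angle between the x axis of battery_pack and the x axis of charger, either way round below 0.06 rad and value of joint contacts above 0.0015 m and value of joint catch below 0.05 rad), for 0.2 s.
2. that charger's start key is pressed down (value of joint start_key above 0.003 m), for 0.05 s.
At the end, for the whole second after the job is handed in: the pack lies terminals first in the empty charger within 6 mm of the stop position along it and 4 mm across, in line within 0.06 rad, contacts pressed in over 1.5 mm, the catch shut (under 0.05 rad) behind it, the pack at rest, and the start key up again after having been pressed at least 3 mm (all of step 1 and linear speed of battery_pack below 0.01 m/s and value of joint start_key below 0.001 m); the robot touches nothing.
It fails at once if the pack is picked up (raised 10 mm) or tipped up instead of pushed (height (world z) of battery_pack above 0.01 m or angle between battery_pack's own z axis and vertical above 0.35 rad).
It fails at once if the other charger's key is pressed (value of joint other_key above 0.002 m).
It fails at once if one of the bystanders is pushed out of its place by more than 25 mm (distance of any of handheld_radio, battery_9v, screwdriver_blue, hex_keys, torch from where it was at the start of the episode above 0.025 m).
It also fails if it takes over 58 s, if anything falls off the work surface, if the arm or the gripper's body presses on something with over 40 N, if the wrist force passes 120 N, or if a joint passes its speed limit or range.

## Working session

There is one attempt and no reset: what is moved stays moved. The work goes in short steps, Python scripts to look and compute and a tool call to move; the robot and the scene stay as the last step left them, time stands still between calls to the robot, and variables do not carry over. Pictures are saved under pics/ and viewed, at most 10 in all, crops included, and the job is handed in when it is done.

Besides the shell and the picture viewer there is one more tool, called after "Emit:" as a command line: name --pt "numbers of a row" for each row, then --argument value for the rest. step_arm: Moves the arm, as the interface text tells. Its arguments: {"type":"object","properties":{"motion":{"type":"array","items":{"type":"array","items":{"type":"number"}}},"force":{"type":"number"}},"required":["motion"]}

```bash
mkdir -p pics; cat > h.py <<'E'
from workcell import bot
import numpy as np, cv2
from scipy.spatial.transform import Rotation as R
def cam(n):
    c=bot.calibration(n); return c
def rot(o):
    o=np.array(o,float)
    return o if o.shape==(3,3) else (R.from_rotvec(o).as_matrix() if o.size==3 else R.from_quat(o).as_matrix())
def pts(n,uv,z):
    "pixels -> world points on plane z (fixed cams)"
    c=cam(n); M=np.array(c["mtx"]); Rm=rot(c["orientation"]); o=np.array(c["origin"])
    uv=np.atleast_2d(np.array(uv,float)); d=np.c_[(uv[:,0]-M[0,2])/M[0,0],-(uv[:,1]-M[1,2])/M[1,1],-np.ones(len(uv))]@Rm.T
    return o+d*((z-o[2])/d[:,2])[:,None]
def cloud(n,dep):
    c=cam(n); M=np.array(c["mtx"]); v,u=np.mgrid[:384,:512]
    p=np.stack([(u-M[0,2])/M[0,0]*dep,-(v-M[1,2])/M[1,1]*dep,-dep],-1)
    return p@rot(c["orientation"]).T+np.array(c["origin"])
E
python3 - <<'E'
from h import *
print(bot.calibration("top"),bot.calibration("scene")); print(bot.calibration("wrist")); print(bot.read_state())
for n in("top","scene"):
    p,d=bot.read_camera(n); np.savez(f"{n}.npz",p=p,d=d); cv2.imwrite(f"pics/{n}.png",cv2.resize(p[...,::-1],(800,600)))
E
```

```text
{'mtx': array([[442.03705776,   0.        , 250.93658887],
       [  0.        , 442.03705776, 190.71566143],
       [  0.        ,   0.        ,   1.        ]]), 'origin': array([0.36596262, 0.13459307, 1.04622128]), 'orientation': array([ 0.11547645, -0.16717323, -1.54445178])} {'mtx': array([[418.8484594 ,   0.        , 257.30280327],
       [  0.        , 418.8484594 , 187.35836897],
       [  0.        ,   0.        ,   1.        ]]), 'origin': array([-0.06465389,  0.96664268,  0.53740504]), 'orientation': array([ 0.45845833, -1.39501743, -2.18980409])}
{'mtx': array([[297.31863964,   0.        , 254.5500293 ],
       [  0.        , 297.31863964, 195.75202874],
       [  0.        ,   0.        ,   1.        ]]), 'T_tool_cam': array([[ 1.03023012e-03,  9.44485289e-01,  3.28552093e-01,
         8.43406632e-02],
       [ 9.99999413e-01, -1.08283137e-03, -2.28615752e-05,
        -5.43361099e-05],
       [ 3.34174091e-04,  3.28551924e-01, -9.44485850e-01,
        -1.42728045e-01],
       [ 0.00000000e+00,  0.00000000e+00,  0.00000000e+00,
         1.00000000e+00]])}
{'time': 0.0, 'q': array([ 1.16906414e+00,  2.64754435e-01,  1.60539261e+00, -2.55944643e-05,
        1.27368762e+00, -3.68948760e-02]), 'joint_vel': array([ 0.00023653, -0.00166969, -0.00033411, -0.00020525,  0.00046539,
        0.00067287]), 'joint_torque': array([ 1.87094709e-03, -5.15125573e+01, -3.67313182e+01,  1.23426198e-04,
        1.27885115e-02, -1.48683370e-05]), 'tool_pos': array([0.24055645, 0.6298919 , 0.22995111]), 'tcp_rot': array([-0.5698159 , -3.08901082,  0.00344523]), 'wrist_force': array([ 0.06429661, -0.32476313,  0.80492118]), 'torque': array([-0.01468062, -0.02850958, -0.00757984]), 'grip_force': 0.0, 'width': 1.0038935816123635}
```

View pics/top.png

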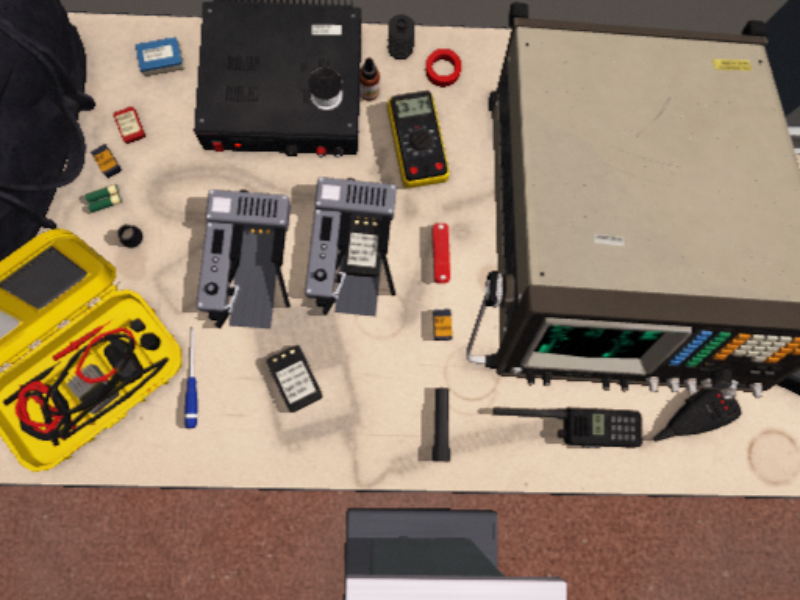

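View pics/scene.png

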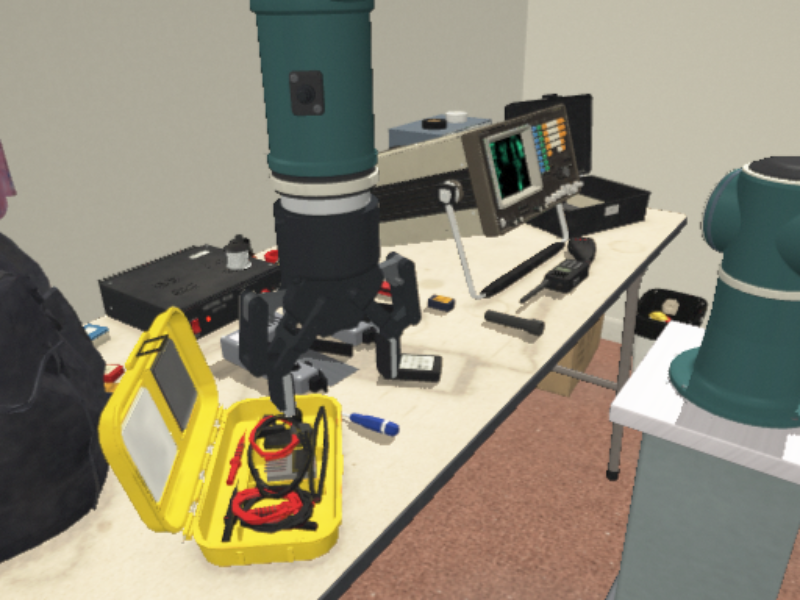

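The top view shows the empty charger at about (245,260) and the loose pack at (293,378), with its pads at the upper left. The full charger is to the right. The scene view shows the gripper above the yellow box.

```bash
python3 - <<'E'
from h import *
f=np.load("top.npz"); p,d=f["p"],f["d"]; W=cloud("top",d); s=.64
def rect(m,roi,z):
    k=np.zeros(m.shape,bool); x0,y0,x1,y1=[int(a*s) for a in roi]; k[y0:y1,x0:x1]=1
    m=(m&k).astype(np.uint8); n,l,st,_=cv2.connectedComponentsWithStats(m); i=1+st[1:,4].argmax()
    v,u=np.where(l==i); P=pts("top",np.c_[u,v],z)[:,:2]
    return cv2.minAreaRect((P*1000).astype(np.float32)),len(u),np.median(W[l==i][:,2])
z=W[...,2]
for roi in((190,165,297,330),(300,165,400,320)):
    r,n,zz=rect((z>.034)&(z<.046),roi,.04); print("housing",r,cv2.boxPoints(r).round(),n,zz)
    r,n,zz=rect((z>.022)&(z<.034),roi,.028); print("pod",r,cv2.boxPoints(r).round(),n,zz)
g=p.astype(int).sum(2)
r,n,zz=rect((z>.010)&(z<.03),(255,335,335,420),.018); print("pack",r,cv2.boxPoints(r).round(),n,zz)
print("bench z",np.median(z[260:300,120:160]))
# gold pads & big crop
gold=pts("top",[[271*s,356*s],[282*s,352*s],[295*s,348*s]],.018); print(gold)
print("other pts",pts("top",[[320*s,275*s],[211*s,288*s]],.036))
c=p[int(165*s):int(425*s),int(170*s):int(410*s),::-1]; cv2.imwrite("pics/crop.png",cv2.resize(c,None,fx=3.5,fy=3.5,interpolation=cv2.INTER_CUBIC))
E
```

```text
housing ((683.7601928710938, 326.0703430175781), (120.7672119140625, 49.93199157714844), 87.12677001953125) [[656. 267.]
 [706. 265.]
 [712. 385.]
 [662. 388.]] 1032 0.03921026398848915
pod ((598.63720703125, 330.6103515625), (121.23426055908203, 175.6112823486328), 86.97905731201172) [[508. 275.]
 [683. 265.]
 [690. 387.]
 [514. 396.]] 1347 0.02693735964266164
housing ((707.2135009765625, 163.09027099609375), (121.22332000732422, 50.1371955871582), 85.12571716308594) [[677. 105.]
 [727. 101.]
 [737. 221.]
 [687. 226.]] 1009 0.03904591516131761
pod ((613.6142578125, 170.8782958984375), (120.4399642944336, 148.9481201171875), 85.3908462524414) [[535. 117.]
 [683. 105.]
 [693. 225.]
 [544. 237.]] 1310 0.027042131176354567
pack ((431.2265625, 246.38671875), (87.56192779541016, 53.91582107543945), 27.279277801513672) [[380. 250.]
 [405. 202.]
 [482. 242.]
 [458. 290.]] 896 0.017442566776104118
bench z -0.00018406617632238387
[[0.46220561 0.28021634 0.018     ]
 [0.46850037 0.26427432 0.018     ]
 [0.474881   0.24532114 0.018     ]]
other pts [[0.58292625 0.21102859 0.036     ]
 [0.55911564 0.37083233 0.036     ]]
```

View pics/crop.png

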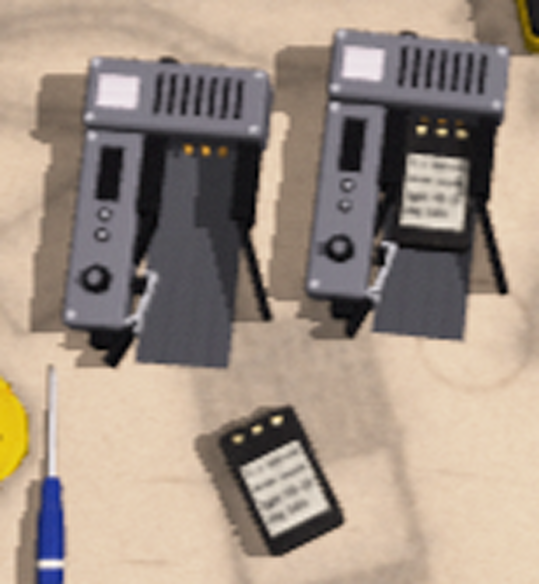

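```bash
cat >> h.py <<'E'
def T(a): a=np.radians(a); return np.array([[np.cos(a),-np.sin(a)],[np.sin(a),np.cos(a)]])
def row(base,pos,yaw):
    "base=(pos,Rot) at call start; target pos m, tool-x yaw deg -> dx dy dz cm, twist deg"
    p0,R0=base; d=R0.T@(np.array(pos)-p0)*100
    y0=np.degrees(np.arctan2(R0[1,0],R0[0,0])); t=-((yaw-y0+180)%360-180)
    return np.r_[d,t].round(2)
def base():
    s=bot.read_state(); return np.array(s["tool_pos"]),R.from_rotvec(s["tcp_rot"]).as_matrix()
def ideal(pos,yaw):
    x=T(yaw)[:,0]; X=np.r_[x,0]; Z=np.array([0,0,-1.]); return np.array(pos),np.c_[X,np.cross(Z,X),Z]
CH=np.array([.6139,.3105]); CY=-2.87
E
cat > s1.py <<'E'
from h import *
th0=27.3;C=np.array([.5611,.3132]);d=.1464;e=-.005
def tp(th,k,z):
    u=T(th); return np.r_[C+u@[-d+e,-k],z], th+90
P0=tp(th0,.058,.10); print("to",P0,row(base(),*P0))
b=ideal(*P0)
print(row(b,*tp(th0,.058,.003)),row(b,*tp(th0,.040,.003)))
for th in np.linspace(th0,CY-.5,17): print(row(b,*tp(th,.038,.003)).tolist())
print("back",row(b,*tp(CY-.5,.06,.003)),row(b,*tp(CY-.5,.06,.1)))
E
python3 s1.py
```

```text
to (array([0.45316503, 0.19222066, 0.1       ]), 117.3) [-35.48 -33.28  13.07  41.8 ]
[ 0.   0.   9.7 -0. ] [ 1.8 -0.   9.7 -0. ]
[2.0, -0.0, 9.7, -0.0]
[2.51, -0.12, 9.7, 1.92]
[3.02, -0.22, 9.7, 3.83]
[3.54, -0.3, 9.7, 5.75]
[4.05, -0.37, 9.7, 7.67]
[4.57, -0.42, 9.7, 9.58]
[5.1, -0.45, 9.7, 11.5]
[5.62, -0.47, 9.7, 13.42]
[6.14, -0.47, 9.7, 15.34]
[6.66, -0.45, 9.7, 17.25]
[7.18, -0.41, 9.7, 19.17]
[7.7, -0.35, 9.7, 21.09]
[8.22, -0.28, 9.7, 23.0]
[8.73, -0.19, 9.7, 24.92]
[9.24, -0.08, 9.7, 26.84]
[9.75, 0.04, 9.7, 28.75]
[10.25, 0.18, 9.7, 30.67]
back [ 8.36 -0.94  9.7  30.67] [ 8.36 -0.94  0.   30.67]
```

Emit:
step_arm --pt "4.5 -5 -4.7 1 5" --pt "4.5 -10 -9.4 2 10" --pt "4.5 -15 -14 3 17" --pt "4.5 -20 -18.8 4 24" --pt "4.5 -25 -23.5 5 31" --pt "4.5 -30 -28 8 38" --pt "4.5 -35.5 -33.3 13.1 41.8" --pt "4.5 -35.5 -33.3 13.1 41.8" --pt "4.5 -35.5 -33.3 13.1 41.8" --pt "4.5 -35.5 -33.3 13.1 41.8" --pt "4.5 -35.5 -33.3 13.1 41.8" --pt "4.5 -35.5 -33.3 13.1 41.8" --pt "4.5 -35.5 -33.3 13.1 41.8" --pt "4.5 -35.5 -33.3 13.1 41.8" --pt "4.5 -35.5 -33.3 13.1 41.8" --force 20

```text
time: 1.6
tool_pos: [0.4538, 0.1943, 0.1011]
tcp_rot: [1.631, 2.684, 0.002]
wrist_force: [0.0, -0.4, -0.1]
width: 0.528
grip_force: 0.0
```

Emit:
step_arm --pt "4.5 0 0 4.5 0" --pt "4.5 0 0 8 0" --pt "4.5 0 0 9.7 0" --pt "4.5 0 0 9.7 0" --pt "4.5 0.9 0 9.7 0" --pt "4.5 1.5 0 9.7 0" --pt "4.5 2.0 0 9.7 0" --pt "4.5 2.5 -0.1 9.7 1.9" --pt "4.5 3.0 -0.2 9.7 3.8" --pt "4.5 3.5 -0.3 9.7 5.8" --pt "4.5 4.1 -0.4 9.7 7.7" --pt "4.5 4.6 -0.4 9.7 9.6" --pt "4.5 5.1 -0.45 9.7 11.5" --pt "4.5 5.6 -0.5 9.7 13.4" --pt "4.5 5.6 -0.5 9.7 13.4"

```text
time: 3.1
tool_pos: [0.4242, 0.2414, 0.0046]
tcp_rot: [1.935, 2.474, 0.004]
wrist_force: [-0.0, 0.1, -0.3]
width: 0.525
grip_force: 0.0
```

```bash
cat > see.py <<'E'
from h import *
import sys
p,d=bot.read_camera("top"); W=cloud("top",d); z=W[...,2]; s=.64
cv2.imwrite(f"pics/{sys.argv[1]}.png",cv2.resize(p[90:290,90:290,::-1],(600,600),interpolation=cv2.INTER_CUBIC))
print(bot.read_state()["tool_pos"])
E
python3 see.py a; python3 - <<'E'
from h import *
b=base();print(b[0],np.degrees(np.arctan2(b[1][1,0],b[1][0,0])))
E
```

```text
[0.4240985  0.24117188 0.00437221]
[0.4240985  0.24117188 0.00437221] 103.9815875221806
```

View pics/a.png

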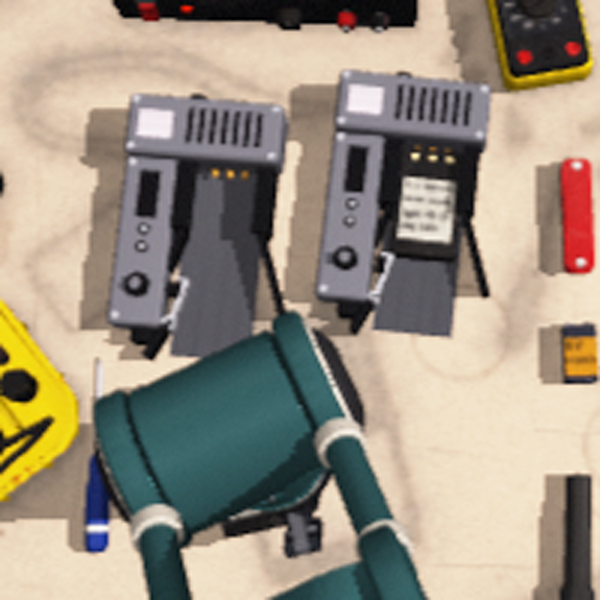

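The arm hides the pack in this view, so I'll finish the arc, retreat upward and then look.

```bash
cat >> s1.py <<'E'
print("----"); b=ideal(*tp(th0-13.4,.038,.003))
for th in np.linspace(th0-13.4,CY-.5,9)[1:]: print(row(b,*tp(th,.038,.003)).tolist())
print("back",row(b,*tp(CY-.5,.06,.003)),row(b,*tp(CY-.5,.06,.1)))
E
python3 s1.py | sed -n '/----/,$p'
```

```text
----
[0.57, -0.13, 0.0, 2.16]
[1.15, -0.24, 0.0, 4.32]
[1.73, -0.33, 0.0, 6.48]
[2.32, -0.4, 0.0, 8.64]
[2.9, -0.44, 0.0, 10.79]
[3.49, -0.47, 0.0, 12.95]
[4.08, -0.47, 0.0, 15.11]
[4.67, -0.45, 0.0, 17.27]
back [ 2.57 -1.1   0.   17.27] [ 2.57 -1.1  -9.7  17.27]
```

Emit:
step_arm --pt "4.5 0.6 -0.1 0 2.2" --pt "4.5 1.2 -0.2 0 4.3" --pt "4.5 1.7 -0.3 0 6.5" --pt "4.5 2.3 -0.4 0 8.6" --pt "4.5 2.9 -0.4 0 10.8" --pt "4.5 3.5 -0.5 0 13" --pt "4.5 4.1 -0.5 0 15.1" --pt "4.5 4.7 -0.5 0 17.3" --pt "4.5 4.7 -0.5 0 17.3" --pt "4.5 2.6 -1.0 0 17.3" --pt "2 1.0 -1.1 -5 17.3" --pt "2 -3 -1.1 -10 17.3" --pt "2 -8 -1.1 -12 17.3" --pt "2 -13 -1.1 -12 17.3" --pt "2 -18 -1.1 -12 17.3" --pt "2 -22 -1.1 -12 17.3" --pt "2 -22 -1.1 -12 17.3"

```text
time: 4.85
tool_pos: [0.4671, 0.0196, 0.1242]
tcp_rot: [2.289, 2.148, 0.002]
wrist_force: [-0.0, 0.4, 0.4]
width: 0.232
grip_force: 0.0
```

```bash
cat >> see.py <<'E'
m=((z>.010)&(z<.03)).astype(np.uint8); m[:int(332*s)]=0; m[:,:int(205*s)]=0; m[:,int(345*s):]=0
n,l,st,ct=cv2.connectedComponentsWithStats(m); i=1+st[1:,4].argmax(); v,u=np.where(l==i)
r=cv2.minAreaRect((pts("top",np.c_[u,v],.018)[:,:2]*1000).astype(np.float32)); print(r,len(u),cv2.boxPoints(r).round(1).tolist())
E
python3 see.py b
```

```text
[0.46662222 0.0209269  0.12384991]
((412.0177307128906, 324.9366149902344), (54.95302200317383, 87.6524887084961), 86.30766296386719) 918 [[366.5, 300.29998779296875], [454.0, 294.70001220703125], [457.5, 349.5], [370.1000061035156, 355.20001220703125]]
```

View pics/b.png

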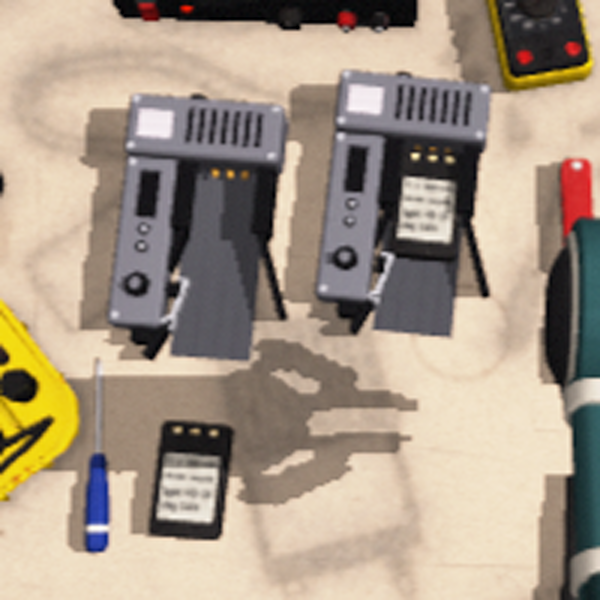

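```bash
cat > s2.py <<'E'
from h import *
Rc=T(CY); pk=np.array([.4120,.3249]); x0,y0=Rc.T@(pk-CH); print(x0,y0)
yr0=-.8; E=-.007; K=-.055
def tp(x,y,yr,k=K,z=.004): return np.r_[CH+Rc@(np.array([x,y])+T(yr)@[k,E]),z], CY+yr+180
P0=tp(x0,y0,yr0,-.070,.1); print(P0,row(base(),*P0)); b=ideal(*P0)
print("down",row(b,*tp(x0,y0,yr0,-.070)),"touch",row(b,*tp(x0,y0,yr0)))
y1=-.0005; L=.08
for s in np.linspace(0,1,13)[1:]:
    y=y0+(y1-y0)*(3*s*s-2*s**3); m=(y1-y0)/L*6*s*(1-s); print(row(b,*tp(x0+L*s,y,np.degrees(np.arctan(m)))).tolist())
E
python3 s2.py
```

```text
-0.20236776705776233 0.0042728042378810845
(array([0.34169548, 0.32239504, 0.1       ]), 176.33) [ 29.3  -14.38   2.35 -89.95]
down [ 0.   0.   9.6 -0. ] touch [-1.5 -0.   9.6 -0. ]
[-2.16, 0.07, 9.6, 0.77]
[-2.81, 0.18, 9.6, 2.05]
[-3.47, 0.25, 9.6, 3.04]
[-4.13, 0.27, 9.6, 3.75]
[-4.8, 0.27, 9.6, 4.17]
[-5.47, 0.23, 9.6, 4.31]
[-6.13, 0.17, 9.6, 4.17]
[-6.8, 0.08, 9.6, 3.75]
[-7.48, -0.03, 9.6, 3.04]
[-8.15, -0.15, 9.6, 2.05]
[-8.83, -0.29, 9.6, 0.77]
[-9.52, -0.44, 9.6, -0.8]
```

Emit:
step_arm --pt "1.6 3 -1.4 0 -8.5" --pt "1.6 6 -2.8 0 -17" --pt "1.6 9 -4.2 0 -25.5" --pt "1.6 12 -5.6 0 -34" --pt "1.6 15 -7.2 0 -42.5" --pt "1.6 18 -8.7 0 -51" --pt "1.6 21 -10.2 0 -59.5" --pt "1.6 24 -11.7 0 -68" --pt "1.6 27 -13 0 -76.5" --pt "1.6 29.3 -14.4 2.3 -85" --pt "1.6 29.3 -14.4 2.3 -90" --pt "1.6 29.3 -14.4 2.3 -90" --pt "1.6 29.3 -14.4 2.3 -90"

```text
time: 6.2
tool_pos: [0.3385, 0.3258, 0.1003]
tcp_rot: [-0.094, -3.14, -0.0]
wrist_force: [-0.2, 1.1, 0.4]
width: 0.188
grip_force: 0.0
```

```bash
python3 s2.py | sed -n 2,3p; python3 - <<'E'
from h import *
b=base();print(b[0],np.degrees(np.arctan2(b[1][1,0],b[1][0,0])))
E
```

```text
(array([0.34169548, 0.32239504, 0.1       ]), 176.33) [-0.34 -0.32  0.03  0.25]
down [ 0.   0.   9.6 -0. ] touch [-1.5 -0.   9.6 -0. ]
[0.33850266 0.32575425 0.10025571] 176.58274019144622
```

Emit:
step_arm --pt "1.6 -0.3 -0.3 4.5 0.2" --pt "1.6 -0.3 -0.3 8.5 0.2" --pt "1.6 -0.3 -0.3 9.6 0.2" --pt "1.6 -1.1 -0.3 9.6 0.2" --pt "1.6 -1.8 -0.3 9.6 0.2" --pt "1.6 -2.5 -0.2 9.6 1" --pt "1.6 -3.1 -0.15 9.6 2.2" --pt "1.6 -3.8 -0.1 9.6 3.2" --pt "1.6 -4.4 -0.05 9.6 3.9" --pt "1.6 -5.1 -0.05 9.6 4.4" --pt "1.6 -5.8 -0.1 9.6 4.5" --pt "1.6 -6.4 -0.15 9.6 4.4" --pt "1.6 -7.1 -0.25 9.6 3.9" --pt "1.6 -7.8 -0.35 9.6 3.2" --pt "1.6 -8.5 -0.45 9.6 2.2" --pt "1.6 -9.1 -0.6 9.6 1" --pt "1.6 -9.8 -0.75 9.6 -0.6" --pt "1.6 -9.8 -0.75 9.6 -0.6"

```text
time: 8.0
tool_pos: [0.4383, 0.3117, 0.0044]
tcp_rot: [0.077, 3.139, 0.001]
wrist_force: [-0.3, -0.2, -0.1]
width: 0.186
grip_force: 0.0
```

```bash
python3 - <<'E'
from h import *
b=base();print((T(CY).T@(b[0][:2]-CH)).round(4),b[0][2],np.degrees(np.arctan2(b[1][1,0],b[1][0,0]))-CY)
p,d=bot.read_camera("wrist"); cv2.imwrite("pics/w1.png",p[...,::-1]); p,d=bot.read_camera("top")
cv2.imwrite("pics/w1t.png",cv2.resize(p[90:290,60:260,::-1],(500,500)))
i=np.hstack([cv2.imread("pics/w1.png"),cv2.resize(cv2.imread("pics/w1t.png"),(284,384))[:, :]]); cv2.imwrite("pics/w1c.png",i)
E
```

```text
[-0.1754 -0.0076] 0.0043508496925913215 180.0747082231498
```

View pics/w1c.png

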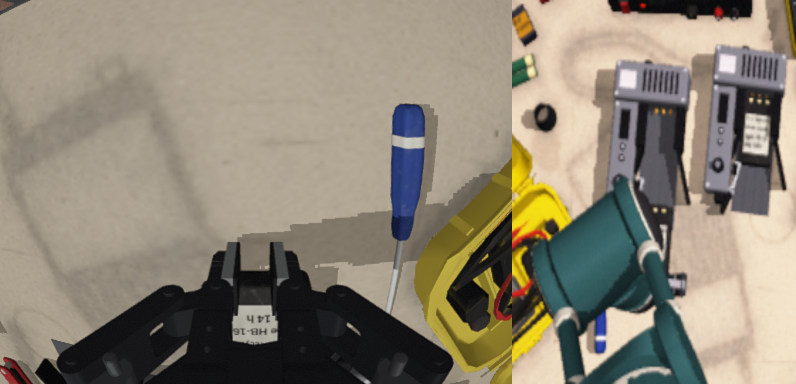

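The wrist view shows the pack label between the fingers at (255,325). The top view, on the right, shows the pack's pads at (660,212), in the mouth and well lined up. I'll push on.

```bash
python3 - <<'E'
from h import *
p,d=bot.read_camera("top"); h=cv2.cvtColor(p,cv2.COLOR_RGB2HSV)
W=pts("top",np.stack(np.meshgrid(np.arange(512),np.arange(384)),-1).reshape(-1,2),.018)[:,:2]
c=((W-CH)@T(CY)).reshape(384,512,2)
m=(h[...,0]>12)&(h[...,0]<35)&(h[...,1]>70)&(h[...,2]>110)&(c[...,0]>-.10)&(c[...,0]<-.06)&(abs(c[...,1])<.025)
print(m.sum(),(c[m]*1000).round(1).tolist())
E
```

```text
12 [[-82.8, 2.7], [-82.6, 0.4], [-82.4, -2.0], [-85.1, 2.4], [-84.6, -4.5], [-84.1, -11.5], [-83.9, -13.8], [-83.8, -16.1], [-83.6, -18.5], [-87.1, -2.5], [-86.3, -14.1], [-86.1, -16.4]]
```

Emit:
step_arm --pt "1.6 -0.7 0 0 0" --pt "1.6 -1.3 0 0 0" --pt "1.6 -2 0 0 0" --pt "1.6 -2.6 0 0 0" --pt "1.6 -3.3 0 0 0" --pt "1.6 -4 0 0 0" --pt "1.6 -4.6 0 0 0" --pt "1.6 -5.2 0 0 0" --pt "1.6 -5.8 0 0 0" --pt "1.6 -6.4 0 0 0" --pt "1.6 -7 0 0 0" --pt "1.6 -7.6 0 0 0" --pt "1.6 -8.2 0 0 0" --pt "1.6 -8.8 0 0 0" --pt "1.6 -9.4 0 0 0" --pt "1.6 -10 0 0 0"

```text
time: 9.75
tool_pos: [0.5372, 0.3069, 0.0042]
tcp_rot: [0.077, 3.141, -0.0]
wrist_force: [-1.7, -0.8, -0.5]
width: 0.186
grip_force: 1.0
```

```bash
cat > st.py <<'E'
from h import *
b=base();print((T(CY).T@(b[0][:2]-CH)*1000).round(1),b[0][2],np.degrees(np.arctan2(b[1][1,0],b[1][0,0]))-CY,bot.read_state()["wrist_force"])
E
python3 st.py
```

```text
[-76.4  -7.5] 0.004187143291008104 180.0719407081612 [-1.68576124 -0.75765099 -0.47883092]
```

Force is low, so I'll push the last 20 mm slowly.

Emit:
step_arm --pt "1.6 -0.4 0 0 0" --pt "1.6 -0.8 0 0 0" --pt "1.6 -1.2 0 0 0" --pt "1.6 -1.5 0 0 0" --pt "1.6 -1.8 0 0 0" --pt "1.6 -2.0 0 0 0" --pt "1.6 -2.0 0 0 0"

```text
time: 10.45
tool_pos: [0.5561, 0.306, 0.0043]
tcp_rot: [-0.077, -3.139, 0.0]
wrist_force: [-4.1, -0.9, 2.3]
width: 0.181
grip_force: 2.1
```

```bash
python3 st.py
```

```text
[-57.5  -7.4] 0.00426433224503452 180.06280583957044 [-4.14044345 -0.92741087  2.3290936 ]
```

Emit:
step_arm --pt "1.6 -0.1 0 0 0" --pt "1.6 -0.2 0 0 0" --pt "1.6 -0.3 0 0 0" --pt "1.6 -0.3 0 0 0"

```text
time: 10.85
tool_pos: [0.5581, 0.3059, 0.0043]
tcp_rot: [-0.077, -3.138, 0.001]
wrist_force: [-6.8, -0.6, 4.4]
width: 0.185
grip_force: 3.5
```

```bash
python3 st.py
```

```text
[-55.5  -7.3] 0.004274677709965213 180.07076587984406 [-6.75608869 -0.61054665  4.41702919]
```

Emit:
step_arm --pt "1.6 -0.1 0 0 0" --pt "1.6 -0.2 0 0 0" --pt "1.6 -0.3 0 0 0" --pt "1.6 -0.4 0 0 0" --pt "1.6 -0.4 0 0 0"

```text
time: 11.35
tool_pos: [0.5613, 0.3062, 0.0042]
tcp_rot: [-0.077, -3.136, -0.0]
wrist_force: [-9.9, 0.6, 3.7]
width: 0.186
grip_force: 4.7
```

```bash
python3 st.py
```

```text
[-52.4  -6.9] 0.004246220813394985 180.06310663128892 [-9.92105292  0.6451548   3.74748495]
```

Emit:
step_arm --pt "1.6 -0.1 0 0 0" --pt "1.6 -0.2 0 0 0" --pt "1.6 -0.3 0 0 0" --pt "1.6 -0.4 0 0 0" --pt "1.6 -0.4 0 0 0"

```text
time: 11.85
tool_pos: [0.5613, 0.3061, 0.0043]
tcp_rot: [-0.077, -3.129, 0.002]
wrist_force: [-19.6, 2.5, 14.3]
width: 0.192
grip_force: 10.2
```

```bash
python3 st.py
```

```text
[-52.3  -7. ] 0.004251116408350058 180.0407056331609 [-19.55484578   2.50417007  14.29708426]
```

Emit:
step_arm --pt "1.6 1 0 0 0" --pt "1.6 2.5 0 0 0" --pt "1.6 5 0 -1 0" --pt "0 8 0 -4 0" --pt "0 11 0 -8 0" --pt "0 13 0 -10 0" --pt "0 14 0 -10 0" --pt "0 14 0 -10 0" --pt "0 14 0 -10 0" --pt "0 14 0 -10 0"

```text
time: 12.85
tool_pos: [0.4279, 0.3118, 0.1029]
tcp_rot: [-0.077, -3.14, 0.002]
wrist_force: [-0.3, 0.4, 0.3]
width: -0.001
grip_force: 0.0
```

```bash
python3 st.py; python3 - <<'E'
from h import *
p,d=bot.read_camera("top"); cv2.imwrite("pics/c.png",cv2.resize(p[105:225,110:260,::-1],(750,600),interpolation=cv2.INTER_CUBIC))
W=cloud("top",d); c=(W[...,:2]-CH)@T(CY)*1000; z=W[...,2]
h=cv2.cvtColor(p,cv2.COLOR_RGB2HSV); C18=((pts("top",np.stack(np.meshgrid(np.arange(512),np.arange(384)),-1).reshape(-1,2),.018)[:,:2]-CH)@T(CY)*1000).reshape(384,512,2)
m=(z>.01)&(z<.022)&(C18[...,0]>-70)&(C18[...,0]<0)&(C18[...,1]>-24)&(C18[...,1]<20); q=C18[m]; print(m.sum(),"rear",q[:,0].min())
cap=(z>.031)&(z<.042)&(abs(C18[...,0]+58)<20)&(abs(C18[...,1]-59)<20)
v,u=np.where(cap); P=pts("top",np.c_[u,v],.036); print("key",cap.sum(),P.mean(0),(P.max(0)+P.min(0))/2, np.median(z[cap]), "pred",CH+T(CY)@[-.058,.059])
E
```

```text
[-185.9   -8. ] 0.10294558790928407 180.0442081050684 [-0.28431462  0.37318774  0.27304528]
358 rear -47.41350365280979
key 6 [0.56749875 0.36457927 0.036     ] [0.56837629 0.36477711 0.036     ] 0.03224838458994972 pred [0.55892688 0.37233006]
```

View pics/c.png

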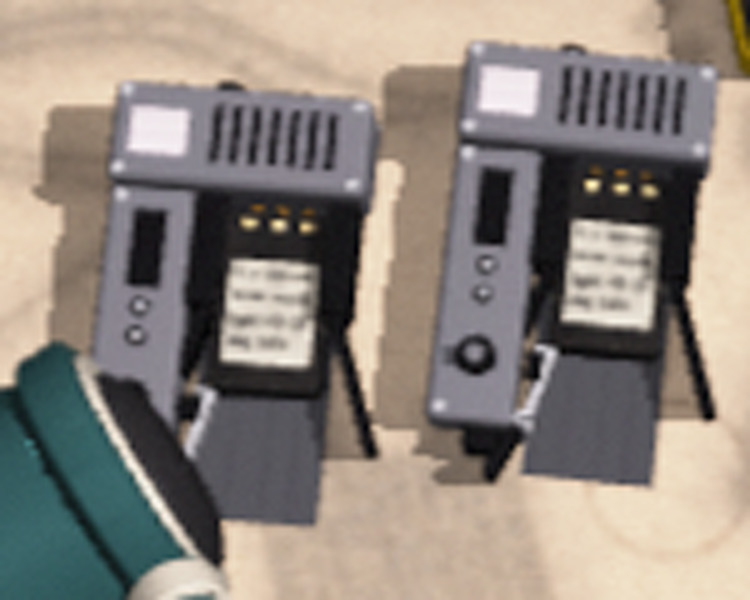

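The pack sits exactly as the one in the other charger does. Its rear edge is at about (270,390) and the catch at (200,420) looks shut. Next is the key.

```bash
python3 -c "
from h import *
b=base(); print(b[0],row(b,[.5593,.3718,.07],177.13),row(b,[.5593,.3718,.038],177.13))"
```

```text
[0.42789946 0.31178833 0.10293916] [-12.83   6.65   3.27   0.03] [-12.84   6.65   6.47   0.03]
```

Emit:
step_arm --pt "0 -3 1.6 0 0" --pt "0 -6 3.2 0 0" --pt "0 -9 4.8 1 0" --pt "0 -12 6.2 2 0" --pt "0 -12.8 6.6 3.3 0" --pt "0 -12.8 6.6 4.5 0" --pt "0 -12.8 6.6 6 0" --pt "0 -12.8 6.6 6.4 0" --pt "0 -12.8 6.6 6.4 0"

```text
time: 13.8
tool_pos: [0.5565, 0.3708, 0.0385]
tcp_rot: [-0.076, -3.137, 0.003]
wrist_force: [0.1, 0.6, -0.1]
width: -0.001
grip_force: 0.0
```

```bash
python3 st.py
```

```text
[-60.3  57.4] 0.03850360837947218 180.08340077874237 [ 0.06964305  0.57392572 -0.05643723]
```

Emit:
step_arm --pt "0 -0.2 0.1 0.1 0" --pt "0 -0.2 0.1 0.3 0" --pt "0 -0.2 0.1 0.5 0" --pt "0 -0.2 0.1 0.6 0" --pt "0 -0.2 0.1 0.65 0" --pt "0 -0.2 0.1 0.65 0"

```text
time: 14.4
tool_pos: [0.5613, 0.3732, 0.0344]
tcp_rot: [0.077, 3.14, 0.001]
wrist_force: [-0.7, 0.5, 2.9]
width: 0.003
grip_force: 1.2
```

```bash
python3 st.py
```

```text
[-55.7  60. ] 0.03440079067239973 180.06951897122022 [-0.69347168  0.45298013  2.94451636]
```

Emit:
step_arm --pt "0 0 0 0.1 0" --pt "0 0 0 0.2 0" --pt "0 0 0 0.3 0" --pt "0 0 0 0.4 0" --pt "0 0 0 0.4 0"

```text
time: 14.9
tool_pos: [0.5614, 0.3733, 0.0319]
tcp_rot: [0.077, 3.14, 0.001]
wrist_force: [-2.9, -1.9, 11.7]
width: 0.004
grip_force: 6.1
```

```bash
python3 st.py
```

```text
[-55.6  60.1] 0.03191802551510643 180.07033948622126 [-2.94830282 -1.85460318 11.70063042]
```

The force is 11.7 N at z = 32 mm, so the key is bottomed. Now release and retreat.

Emit:
step_arm --pt "0 0 0 -0.5 0" --pt "0 0 0 -2 0" --pt "0 0 0 -6 0" --pt "0 4 0 -9 0" --pt "0 8 0 -10 0" --pt "0 12 0 -10 0" --pt "0 16 0 -10 0" --pt "0 16 0 -10 0" --pt "0 16 0 -10 0" --pt "0 16 0 -10 0"

```text
time: 15.9
tool_pos: [0.4018, 0.3808, 0.1301]
tcp_rot: [0.077, 3.14, 0.0]
wrist_force: [0.9, 0.2, -0.5]
width: 0.002
grip_force: 0.0
```

```bash
python3 - <<'E'
from h import *
p,d=bot.read_camera("top"); cv2.imwrite("pics/e.png",cv2.resize(p[105:225,110:260,::-1],(750,600),interpolation=cv2.INTER_CUBIC))
E
```

```text
(no output)
```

View pics/e.png

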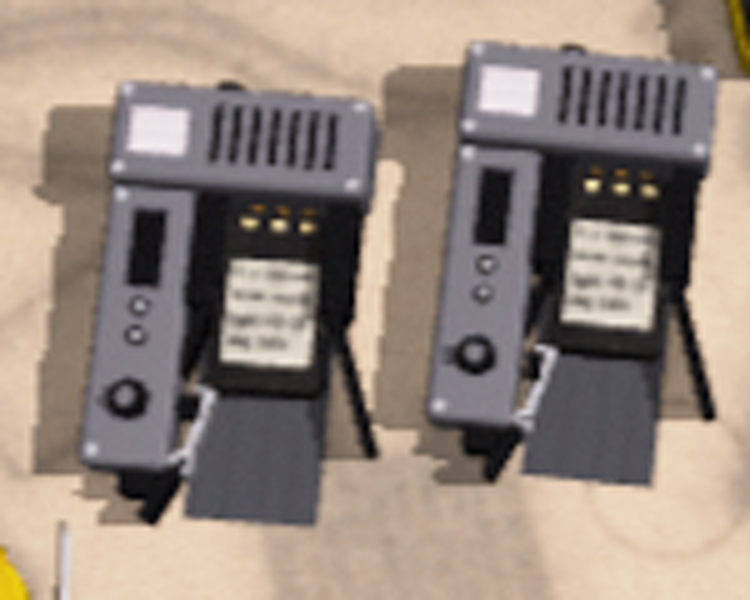

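The pack is home (label at (270,310)), the catch is shut behind it, and the key at (127,397) is up. Both chargers look alike.

```bash
python3 -c "
from workcell import bot
print(bot.finish_job())"
```

```text
the job is handed in; nothing more can be done
None
```

I pushed the pack home in the empty charger, where the catch looks shut behind it in the final picture, then pressed and released the start key, and handed the job in at about 16 s; no verdict came back.

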